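# Turn the sample leaf over to the clear side

## Task

A leaf of the tile sample book has been left half turned, and a lidded pot stands where it should lie, on the robot's right of the spine. Using the fingers only to push, first slide the pot upright along the table, without lifting it, until it is clear of the place where the leaf will lie, then turn the leaf gently over its spine and press it down flat on the table on that side. The leaf must not touch the pot, and everything else stays where it is.

Things in the scene. Friction and masses are not known exactly. Their poses are not given: they have to be found in the camera images.
- book: tile sample book fixed to the table. Origin on the table under the spine's middle; x runs along the spine (210 mm long, away from the robot, turned up to 0.25 rad), y to the robot's left, z up. On +y a stack of fixed leaves, 188 mm along x, y 12 to 145 mm, 10 mm high. Under the spine a metal strip, y -15 to 15 mm, 3 mm high, with a 14 mm high block at each end. On -y bare table
- spine (a point): middle of the hinge rod that carries the leaf: over the book's origin, 9 mm above the table, rod along the book's x, 8 mm thick (12 mm over the leaf's knuckles)
- landing (a point): centre, on the table, of the place where the leaf will lie: 190 mm along the book's x, from the spine 150 mm out to the book's -y (the robot's right)
- leaf (a joint): angle of the leaf about the spine (rad): 0 flat on the stack at the robot's left, 1.57 upright, 3.14 (its stop) flat on the table at the right. Starts half raised on the left, 0.45 to 0.85. The hinge is stiff: the leaf stays at any angle it is left at and does not fall; pushed square at its free edge it turns with about 0.2 to 3 N
- leaf_edge (a point): middle of the leaf's free edge, 150 mm from the spine, at half thickness. The leaf: plywood with tile chips on both faces, 190 mm along the spine, 8 to 150 mm out from it, 8 mm thick (1 to 9 mm off the hinge plane, above it at angle 0, so at angle 3.14 its top is 8 mm above the table), about 0.2 kg. Site axes: x along the spine, y outward in the leaf's plane
- pot: closed white pot with a flat grey lid, an upright cylinder 70 mm in diameter and 50 mm tall, about 0.2 kg, standing loose on the table in the leaf's landing place. Origin at the centre of its underside
- glue: small white glue bottle, 42 mm diameter, 100 mm tall, stands on the table beyond the far end of the leaf's landing place. Not part of the job; origin at its underside, on the table
- tin: small tin, 54 mm diameter, 60 mm tall, stands on the table off the near (robot) end of the landing place. Not part of the job; origin at its underside, on the table
- jar: green glass jar with steel lid, 72 mm diameter, 90 mm tall, on the table at the left, beyond the stack. Not part of the job; origin at its underside, on the table
- planter: small open terracotta pot, 90 mm at the rim, 80 mm tall, at the far side of the table. Not part of the job; origin at its underside, on the table
- spreader: spatula lying on the table at the robot's right. Not part of the job; origin at its underside, on the table
- mosaic: round wooden board with glass nuggets glued on, 210 mm diameter, 15 mm high in all, lying on the table at the robot's left. Not part of the job; origin at its underside, on the table
- tray: low white tray of nuggets, 240 x 160 x 22 mm, on the table at the robot's right. Not part of the job; origin at its underside, on the table

How it is judged (in metres and radians):
On the way, in this order (a step that is already met when the one before it is completed fails the run):
1. the pot stands clear of the leaf's landing place, the leaf not yet turned past upright ((y of pot in the frame of book below -0.187 m or x of pot in the frame of book above 0.131 m or x of pot in the frame of book below -0.131 m) and angle between pot's own z axis and vertical below 0.1 rad and height (world z) of pot below 0.006 m and value of joint leaf below 1.6 rad), for 0.2 s.
2. the leaf is turned over past upright (value of joint leaf above 1.9 rad and (y of pot in the frame of book below -0.187 m or x of pot in the frame of book above 0.131 m or x of pot in the frame of book below -0.131 m)), for 0.1 s.
At the end, for the whole second after the job is handed in: The leaf lies flat on the robot's right of the spine (joint above 3.08 rad, within about 9 mm at its free edge) and still; the pot stands upright on the table (within 0.1 rad), at rest, its centre at least 187 mm from the spine or 131 mm from the middle along it, so that leaf and pot do not meet (value of joint leaf above 3.08 rad and velocity of joint leaf below 0.05 rad/s and (y of pot in the frame of book below -0.187 m or x of pot in the frame of book above 0.131 m or x of pot in the frame of book below -0.131 m) and angle between pot's own z axis and vertical below 0.1 rad and height (world z) of pot below 0.006 m and linear speed of pot below 0.02 m/s); the robot touches nothing.
It fails at once if the pot is lifted (over 15 mm) or tipped (over 0.4 rad) (height (world z) of pot above 0.015 m or angle between pot's own z axis and vertical above 0.4 rad).
It fails at once if the leaf touches the pot (contact force between leaf and pot above 0.5 N).
It fails at once if the leaf is swung faster than 5 rad/s (velocity of joint leaf above 5 rad/s or velocity of joint leaf below -5 rad/s).
It fails at once if the leaf is pressed with more than 80 N (contact force between any of the arm, the fingers and leaf above 80 N).
It fails at once if a bystander is moved by more than 30 mm (distance of any of glue, tin, jar, planter, spreader, mosaic, tray from where it was at the start of the episode above 0.03 m).
It also fails if it takes over 58 s, if anything falls off the work surface, if the arm or the gripper's body presses on something with over 40 N, if the wrist force passes 120 N, or if a joint passes its speed limit or range.

## Robot

A 6-joint arm with a two-finger parallel gripper is mounted at the origin on the work surface. World frame = base frame: x ahead of the robot, y to its left, z up, the work surface at z = 0. Lengths are in mm, angles in rad, forces in N, time in s.
With the tool pointing down it reaches from about 350 to 875 mm from the base axis. Payload 4.2 kg.
Tool frame: the origin (TCP) lies between the finger pads; the fingertips stand 17 mm ahead of it and the grasp point (between the pads) lies 2 mm behind it; z points along the fingers, y is the line along which they close (so a half turn about z gives the same grasp; the last joint's range is limited). The gripper opens to 85 mm and grips with 20 to 120 N. Pads are 22 mm wide; open, the fingers measure 114 mm over their backs; the gripper's body (76 mm by 85 mm) begins 54 mm behind the grasp point. The pads swing forward as they close: fully open they stand 13 mm farther back than shut.
Start: joints at [1.416, 0.385, 0.008, 0, -1.194, -0.259], TCP at [251.274, 572.242, 248.312] pointing down, gripper open.
Joint ranges: [-3.14, 3.14], [-1.21, 2.06], [-1.07, 1.41], [-3.16, 2.05], [-2.99, -0.16], [-3.1, 3.1]. Speed limits (rad/s): [2.79, 2.79, 3.14, 3.14, 3.14, 3.14].

## Interface

Orientations are given as a unit quaternion [x, y, z, w].
In Python, from bench import arm, get_image, get_calibration gives the robot as it stands (arm), with the cameras as plain functions.
- The arm moves only by the shell command python3 jog.py 'ROWS' [OPENING]. ROWS is rows parted by semicolons, their numbers by spaces, 1 to 10 of them, each of 6 numbers: dx, dy, dz in mm, then a rotation vector rx, ry, rz in rad; each row is the pose to reach, as a shift and turn from the pose commanded when the command began, along the tool's axes at that moment; what a row does not reach only later rows make up. A row lasts 1/10 s, in which the tool goes at most 50 mm and 0.15 rad, less where a joint would pass 70% of its speed; a pose out of reach is approached as far as the arm can. OPENING is the finger opening in mm, set as the command begins (- or left out keeps the last). The fingers move at their own pace and stop on an object; the grip force is fixed at half the most. Time passes only in rows, so rows that do not move let the fingers close. It prints the time, the measured TCP pose, the force, the opening and the grip force at its end.
- arm.read_state(): the state, without advancing time (a new reading comes with each control period).
- get_image(name): name is "scene" or "side" or "wrist"; returns the picture (480x640x3 uint8, blue, green, red); there is no depth.
- get_calibration(name): a dict with "K" (3x3 intrinsics, pixels), "rvec" (rotation vector, rad) and "tvec" (3), from world to camera coordinates, as OpenCV has them. Camera axes: x right, y down, z forward; pixel columns grow to the right and rows downward; lengths in mm; the calibration is good to about 2 mm. A picture is of the moment at which its call begins: read the wrist's pose just before it. get_calibration takes no time and is no camera call; for the wrist camera it gives the pose at the moment of the call.
- arm.job_done(): hands the job in; it is judged then, once.
The state is a dict: "clock": time; "joints": joint angles; "joint_vel": joint speeds; "joint_efforts": joint torques, N m; "position": TCP position; "ee_rot": TCP orientation; "contact_force": force on the tool from outside, world axes, zero at the start; "wrist_torque": the same for the moment, N m; "gripper_width": finger opening in mm; "grasp_force": force on a finger pad.
Only numpy, scipy, OpenCV 4.12 (cv2) and the standard library are available. Lean on these libraries where they do the work, as an engineer would, in place of code of your own. Each camera call takes 0.05 s, during which the arm holds its last target. There are 200 camera calls.

## Working session

There is one attempt and no reset: what is moved stays moved. The work goes in short steps, Python scripts to look and compute and a shell command to move; the robot and the scene stay as the last step left them, time stands still between calls to the robot, and variables do not carry over. Pictures are saved under pics/ and viewed, at most 10 in all, crops included, and the job is handed in when it is done.

```bash
ls; mkdir -p pics; python3 - <<'E'
from bench import arm, get_image, get_calibration
import cv2
for n in("scene","side"):
    cv2.imwrite(f"pics/{n}0.png",get_image(n)); c=get_calibration(n); print(n,c)
s=arm.read_state();print(s)
E
```

```text
bench.py
jog.py
pics
scene {'K': array([[489.15503842,   0.        , 323.16889685],
       [  0.        , 489.15503842, 243.18658431],
       [  0.        ,   0.        ,   1.        ]]), 'rvec': array([ 2.10571771,  0.83093495, -0.43774203]), 'tvec': array([-438.88154015, -159.48561985, 1670.41331832])}
side {'K': array([[604.23562884,   0.        , 323.66667443],
       [  0.        , 604.23562884, 251.01714446],
       [  0.        ,   0.        ,   1.        ]]), 'rvec': array([ 0.8038726 , -2.60304853,  1.00894312]), 'tvec': array([ 486.14130191,  218.51938104, 1647.34244844])}
{'clock': 0.1, 'joints': array([ 1.41563168e+00,  3.85502112e-01,  6.77113423e-03, -4.48594351e-04,
       -1.19400018e+00, -2.58568627e-01]), 'joint_vel': array([ 0.00107818, -0.00191333,  0.0023021 ,  0.00283759, -0.00050157,
        0.00024186]), 'joint_efforts': array([-7.44854060e-04, -3.93315196e+01,  1.88931370e+01,  4.19804424e+00,
       -2.56199790e-03,  5.02964070e-06]), 'position': array([251.07054453, 571.82428279, 247.31874972]), 'ee_rot': array([ 9.78661818e-01, -2.05475222e-01, -1.58208920e-04,  9.76894379e-04]), 'contact_force': array([-0.2667754 ,  0.22869257, -0.44537737]), 'wrist_torque': array([0.01133866, 0.00468358, 0.00843384]), 'grasp_force': 0.0, 'gripper_width': 85.25870602554134}
```

View pics/scene0.png

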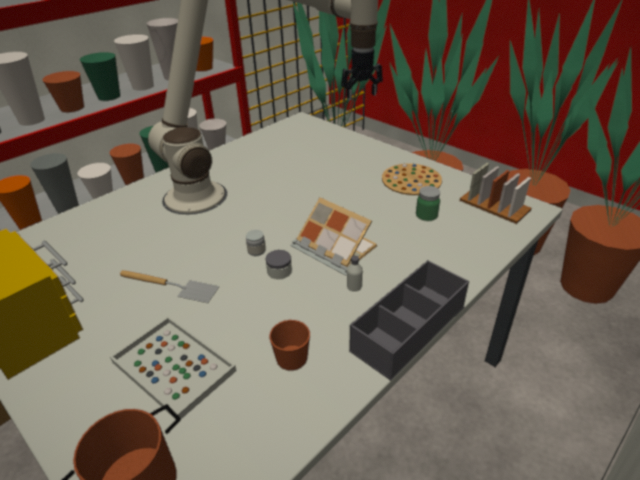

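View pics/side0.png

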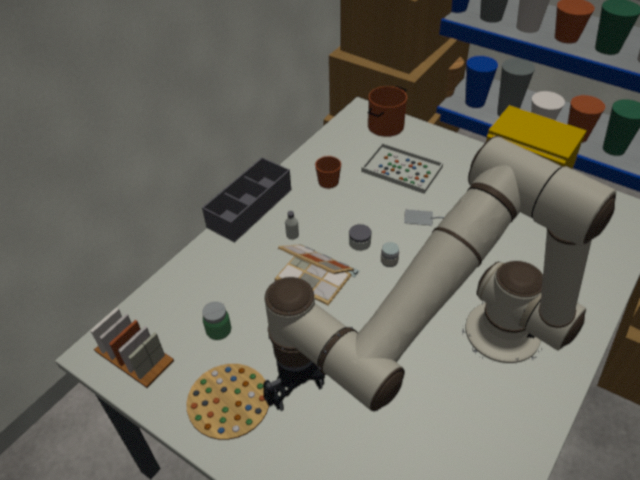

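Scene view: the spine strip runs about (293,246) to (347,272), with the pot at (279,264), the tin at (256,243) and the glue at (354,276). Side view: leaf about (318,258), pot (360,237), tin (390,254), glue (292,226).

```bash
cat > h.py <<'E'
from bench import arm, get_image, get_calibration
import cv2, numpy as np
from scipy.spatial.transform import Rotation as R
def ray(c,u,v):
    M=cv2.Rodrigues(np.array(c["rvec"],float))[0]; o=-M.T@np.ravel(c["tvec"])
    d=M.T@np.linalg.inv(c["K"])@[u,v,1]; return o,d/np.linalg.norm(d)
def plane(c,u,v,z=0.):
    o,d=ray(c,u,v); return o+d*(z-o[2])/d[2]
def tri(*obs):
    A=np.zeros((3,3));b=np.zeros(3); L=[ray(*q) for q in obs]
    for o,d in L: P=np.eye(3)-np.outer(d,d); A+=P; b+=P@o
    p=np.linalg.solve(A,b); return p,[float(np.linalg.norm(np.cross(p-o,d))) for o,d in L]
def proj(c,p):
    return cv2.projectPoints(np.array(p,float).reshape(-1,3),np.array(c["rvec"],float),np.array(c["tvec"],float).ravel(),c["K"],None)[0].reshape(-1,2)
E
python3 - <<'E'
from h import *
a=cv2.imread("pics/scene0.png")[190:310,230:390]; b=cv2.imread("pics/side0.png")[200:320,260:420]
cv2.imwrite("pics/crop.png",np.vstack([cv2.resize(x[:,:],None,fx=4.5,fy=2.5 if 0 else 4.5,interpolation=2)[:] for x in(a,)]))
S=get_calibration("scene");D=get_calibration("side")
print("pot lid",tri((S,279,258),(D,360,231)),"tin top",tri((S,256,236),(D,390,246)),"glue tip",tri((S,355,260),(D,291,213)))
for p in((293,246),(347,272)):print(plane(S,*p,3))
for k,p in dict(pot=(279,275),tin=(256,253),glue=(355,289)).items():print(k,plane(S,*p))
E
```

```text
pot lid (array([504.75477164, -67.37615709,  47.71209492]), [2.2566568653940977, 2.256656865393852]) tin top (array([392.36613956, -53.65213495,  58.49271677]), [3.347428184992842, 3.347428184992925]) glue tip (array([698.24340503,  21.71768202,  93.12393901]), [1.7324668308807094, 1.7324668308809366])
[452.95403243  33.34957136   3.        ]
[647.01723561  52.77367494   3.        ]
pot [515.35353253 -78.94484626   0.        ]
tin [394.16985441 -58.93042711   0.        ]
glue [705.4416837   18.50089778   0.        ]
```

View pics/crop.png

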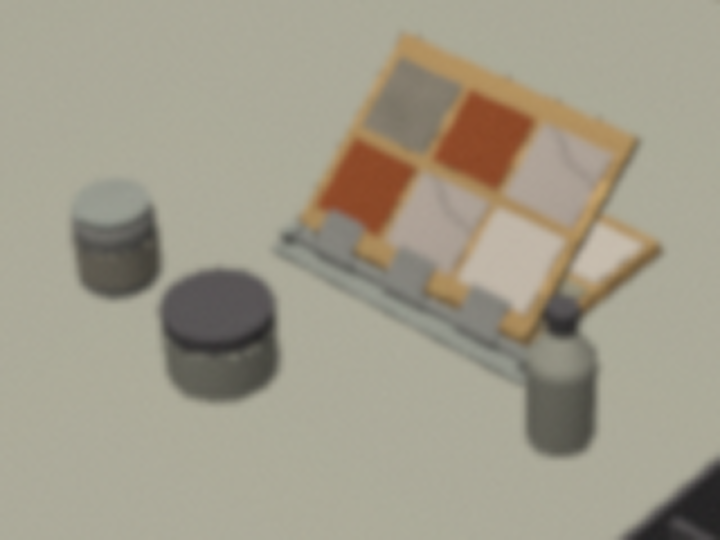

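The crop shows the leaf half raised on the left. Its free edge runs from (319,198) to (372,221) in the full picture, and the strip's outer side from (291,245) to (346,275). I'll move over the area to measure with the wrist camera.

```bash
R="458 424 -100 0 0 1.06"; python3 jog.py '458 424 -100 0 0 1.06;458 424 -100 0 0 1.06;458 424 -100 0 0 1.06;458 424 -100 0 0 1.06;458 424 -100 0 0 1.06;458 424 -100 0 0 1.06;458 424 -100 0 0 1.06;458 424 -100 0 0 1.06;458 424 -100 0 0 1.06;458 424 -100 0 0 1.06'; python3 - <<'E'
from h import *
s=arm.read_state(); r=R.from_quat(s["ee_rot"]); print(r.as_matrix().round(3)); print(r.inv().apply(np.array([500,-10,340])-s["position"]).round(1))
E
```

```text
clock: 1.1
position: [448.2, 117.5, 327.7]
ee_rot: [0.741, -0.672, -0.0, -0.0]
contact_force: [0.8, 0.5, 0.7]
gripper_width: 85.2
grasp_force: 0.0
[[ 0.097 -0.995 -0.   ]
 [-0.995 -0.097  0.   ]
 [-0.     0.    -1.   ]]
[131.9 -39.2 -12.4]
```

```bash
python3 jog.py '40 -13 -5 0 0 0;80 -26 -9 0 0 0;120 -39 -12 0 0 0;132 -39 -12 0 0 0;132 -39 -12 0 0 0;132 -39 -12 0 0 0;132 -39 -12 0 0 0' 40; python3 - <<'E'
from h import *
for n in("wrist","scene","side"): cv2.imwrite(f"pics/{n}1.png",get_image(n))
c=get_calibration("wrist"); np.savez("pics/w1.npz",**c); print(ray(c,320,240))
E
```

```text
clock: 1.8
position: [499.3, -7.2, 339.3]
ee_rot: [0.741, -0.671, -0.0, 0.0]
contact_force: [0.2, -0.1, -0.7]
gripper_width: 40.1
grasp_force: 0.0
(array([506.64451761, -85.24591961, 465.61885025]), array([-0.03382443,  0.27623382, -0.96049507]))
```

View pics/wrist1.png

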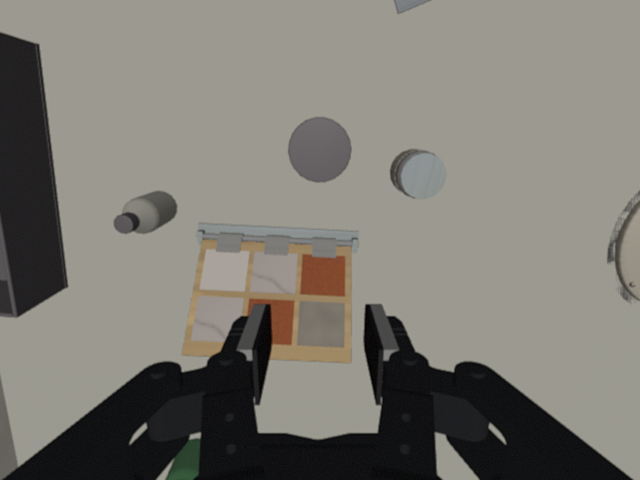

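The wrist view shows the pot lid at (320,150) and the strip's outer edge from (199,223) to (358,232). The leaf's free edge runs (183,357) to (352,361), the tin top is at (423,175) and the glue cap at (124,222).

```bash
python3 - <<'E'
from h import *
W=dict(np.load("pics/w1.npz"));S=get_calibration("scene");D=get_calibration("side")
g=cv2.GaussianBlur(cv2.imread("pics/wrist1.png",0),(3,3),0)
# pot lid dark grey
m=((g>70)&(g<115)).astype(np.uint8); roi=np.zeros_like(m); roi[110:190,280:360]=m[110:190,280:360]
k=max(cv2.findContours(roi,0,1)[0],key=cv2.contourArea); (u,v),r=cv2.minEnclosingCircle(k); print("lid",u,v,r)
p,e=tri((W,u,v),(S,279,258)); print("pot tri",p,e); P=plane(W,u,v,50); print("pot plane",P, "diam",np.linalg.norm(plane(W,u+r,v,50)-plane(W,u-r,v,50)))
f=plane(W,199,223,3); n=plane(W,358,232,3); ex=(f-n)/np.linalg.norm(f-n); ey=np.array([-ex[1],ex[0],0]); print("strip",n,f,np.linalg.norm(f-n),"yaw",np.arctan2(ex[1],ex[0]))
O=(f+n)/2+15*ey; O[2]=0; print("book O",O)
B=lambda q:np.array([(q-O)@ex,(q-O)@ey,q[2]])
print("pot in book",B(P),"tin",B(plane(W,423,175,60)),"glue",B(plane(W,124,222,100)),"spatula",B(plane(W,400,10,5)))
for w,s in(((183,357),(371.6,221.1)),((352,361),(319.3,197.8))):
    q,e=tri((W,*w),(S,*s)); q=B(q); print("edge",q,e,np.hypot(q[1],q[2]-9),np.arctan2(q[2]-9,q[1]))
    print('strip check scene',)
print(tri((W,199,223),(S,346,275.1)),tri((W,358,232),(S,291.1,245.1)))
np.savez("book.npz",O=O,ex=ex,ey=ey)
E
```

```text
lid 319.4140319824219 149.1915283203125 32.29533004760742
pot tri [504.35925296 -67.03283637  46.48467078] [2.1679576599215626, 2.1679576599215857]
pot plane [503.07335793 -68.89482527  50.        ] diam 70.92083475116735
strip [441.93296796  32.05422906   3.        ] [649.16693113  40.41078123   3.        ] 207.40238055051887 yaw 0.040302405475705
book O [544.94557711  51.22032467   0.        ]
pot in book [ -46.67783667 -118.33051824   50.        ] tin [-161.37947882  -98.12596132   60.        ] glue [149.61301074 -36.69141156 100.        ] spatula [-126.22505397 -268.30082623    5.        ]
edge [ 94.2390624  114.35463265 107.36870766] [1.3469180532512826, 1.3469180532514373] 150.84225089848582 0.7103902503876878
strip check scene
edge [-97.40339161 110.97637391 106.29898452] [0.2789056481495755, 0.2789056481494724] 147.5901350191253 0.7198225768771634
strip check scene
(array([ 6.50896614e+02,  4.25078232e+01, -1.37551647e-01]), [1.3604114005640884, 1.360411400564089]) (array([4.42220769e+02, 3.38670497e+01, 7.52753136e-02]), [1.2669888993333072, 1.2669888993333662])
```

```bash
cat > d.py <<'E'
from h import *
import sys
b=np.load("book.npz");O,ex,ey=b["O"],b["ex"],b["ey"]
s=arm.read_state(); r=R.from_quat(s["ee_rot"]); p=s["position"]-O
print("now book",np.round([p@ex,p@ey,p[2]],1),"tool x,y,z rows in book",(np.array([ex,ey,[0,0,1]])@r.as_matrix()).T.round(3).tolist(),"F",s["contact_force"].round(1))
a=list(map(float,sys.argv[1:]))
for i in range(0,len(a),3):
    t=O+ex*a[i]+ey*a[i+1]+[0,0,a[i+2]]; print(a[i:i+3],"delta tool",r.inv().apply(t-s["position"]).round(1))
E
python3 d.py -47 -58 100 -47 -58 27
```

```text
now book [-47.8 -56.5 339.5] tool x,y,z rows in book [[0.058, -0.998, -0.0], [-0.998, -0.058, -0.0], [0.0, 0.0, -1.0]] F [ 0.2 -0.7 -0.1]
[-47.0, -58.0, 100.0] delta tool [  1.6  -0.6 239.5]
[-47.0, -58.0, 27.0] delta tool [  1.6  -0.6 312.5]
```

```bash
python3 jog.py '2 -1 50 0 0 0.058;2 -1 100 0 0 0.058;2 -1 150 0 0 0.058;2 -1 200 0 0 0.058;2 -1 240 0 0 0.058;2 -1 270 0 0 0.058;2 -1 295 0 0 0.058;2 -1 312 0 0 0.058;2 -1 312 0 0 0.058;2 -1 312 0 0 0.058'; python3 d.py -47 -168 27
```

```text
clock: 2.95
position: [501.3, -9.5, 27.7]
ee_rot: [0.721, -0.693, 0.0, -0.0]
contact_force: [1.3, 0.9, 0.8]
gripper_width: 40.0
grasp_force: 0.0
now book [-46.  -58.9  27.7] tool x,y,z rows in book [[-0.0, -1.0, 0.0], [-1.0, 0.0, -0.0], [0.0, -0.0, -1.0]] F [1.3 0.9 0.8]
[-47.0, -168.0, 27.0] delta tool [109.1   1.    0.7]
```

```bash
python3 jog.py '6 0 0 0 0 0;12 0 0 0 0 0;18 0 0 0 0 0;24 0 0 0 0 0;30 0 0 0 0 0;36 0 0 0 0 0;42 0 0 0 0 0;48 0 0 0 0 0;54 0 0 0 0 0;60 0 0 0 0 0'; python3 jog.py '6 0 0 0 0 0;12 0 0 0 0 0;18 0 0 0 0 0;24 0 0 0 0 0;30 0 0 0 0 0;36 0 0 0 0 0;42 0 0 0 0 0;47 0 0 0 0 0;51 0 0 0 0 0;52 0 0 0 0 0'; python3 d.py; python3 - <<'E'
from h import *
cv2.imwrite("pics/wrist2.png",get_image("wrist")); np.savez("pics/w2.npz",**get_calibration("wrist"))
E
```

```text
clock: 3.95
position: [503.3, -70.5, 27.4]
ee_rot: [0.721, -0.693, -0.0, 0.0]
contact_force: [0.2, 1.5, 1.9]
gripper_width: 40.1
grasp_force: 0.9
clock: 4.95
position: [505.2, -122.4, 27.4]
ee_rot: [0.721, -0.693, -0.0, 0.0]
contact_force: [-0.0, 1.9, 1.9]
gripper_width: 40.1
grasp_force: 0.8
now book [ -46.7 -171.8   27.4] tool x,y,z rows in book [[-0.002, -1.0, 0.0], [-1.0, 0.002, 0.0], [-0.0, 0.0, -1.0]] F [-0.   1.9  1.9]
```

View pics/wrist2.png

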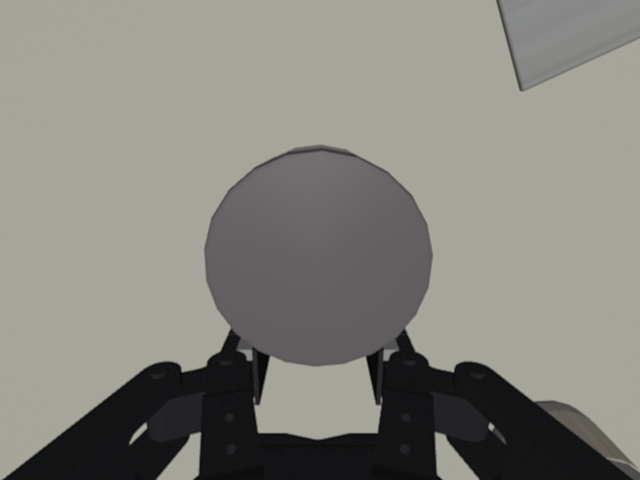

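The pot lid is centred at (319,257), seated against both fingers, and the spatula is well clear. I'll back off, go up and over to the left of the leaf.

```bash
python3 jog.py '-6 0 0 0 0 0;-20 0 0 0 0 0;-25 0 -30 0 0 0;-30 0 -80 0 0 0;-30 0 -130 0 0 0;-30 0 -180 0 0 0;-30 0 -230 0 0 0;-30 0 -230 0 0 0' 0; python3 d.py 0 170 250; python3 - <<'E'
from h import *
b=np.load("book.npz");O,ex,ey=b["O"],b["ex"],b["ey"];B=lambda q:np.array([(q-O)@ex,(q-O)@ey,q[2]])
print("pot(w2)",B(plane(dict(np.load("pics/w2.npz")),319,257,50)))
im=get_image("wrist");cv2.imwrite("pics/wrist3.png",im);W=get_calibration("wrist")
g=cv2.GaussianBlur(im,(3,3),0).mean(2);m=((g>70)&(g<115)).astype(np.uint8)
for k in cv2.findContours(m,0,1)[0]:
    (u,v),r=cv2.minEnclosingCircle(k)
    if r>20 and cv2.contourArea(k)>.8*3.14*r*r: print(u,v,r,B(plane(W,u,v,50)))
W1=dict(np.load("pics/w1.npz"));S=get_calibration("scene");print("jar",B(plane(S,429,193,90)))
E
```

```text
clock: 5.8
position: [507.7, -91.1, 265.4]
ee_rot: [0.722, -0.692, 0.006, -0.005]
contact_force: [-0.2, 0.8, -0.6]
gripper_width: 0.1
grasp_force: 0.0
now book [ -42.9 -140.7  265.4] tool x,y,z rows in book [[0.001, -1.0, 0.001], [-1.0, -0.001, -0.016], [0.016, -0.001, -1.0]] F [-0.2  0.8 -0.6]
[0.0, 170.0, 250.0] delta tool [-310.6  -43.    15.7]
pot(w2) [ -47.7345142  -214.95854544   50.        ]
326.9334716796875 141.54937744140625 39.75798797607422 [ -51.82896632 -211.69104108   50.        ]
jar [124.93113568 362.22361162  90.        ]
```

```bash
python3 jog.py '-45 -10 0 0 0.1 0;-90 -20 0 0 0.2 0;-135 -30 0 0 0.3 0;-180 -43 5 0 0.4 0;-225 -43 10 0 0.5 0;-270 -43 15 0 0.5 0;-305 -43 15 0 0.5 0;-311 -43 15 0 0.5 0;-311 -43 15 0 0.5 0;-311 -43 15 0 0.5 0'; python3 d.py 0 150 103 0 122 103
```

```text
clock: 6.85
position: [534.2, 219.8, 241.6]
ee_rot: [0.698, -0.671, 0.178, 0.173]
contact_force: [-0.6, 0.4, -0.4]
gripper_width: -0.4
grasp_force: 0.0
now book [ -3.9 168.9 241.6] tool x,y,z rows in book [[-0.001, -0.877, 0.481], [-1.0, 0.002, 0.002], [-0.002, -0.481, -0.877]] F [-0.6  0.4 -0.4]
[0.0, 150.0, 103.0] delta tool [-50.1  -4.2 130.6]
[0.0, 122.0, 103.0] delta tool [-25.5  -4.2 144. ]
```

```bash
python3 jog.py '-12 -1 32 0 0 0;-24 -2 64 0 0 0;-36 -4 96 0 0 0;-46 -4 120 0 0 0;-50 -4 131 0 0 0;-50 -4 131 0 0 0;-50 -4 131 0 0 0'; python3 d.py 0 122 103; python3 - <<'E'
from h import *
a=get_image("scene")[150:290,250:410];b=get_image("side")[190:330,240:400]
cv2.imwrite("pics/pre.png",cv2.resize(np.hstack([a,b]),None,fx=2.5,fy=2.5,interpolation=2))
import numpy as np
t=.5;out=[]
o=np.array([150,103.]);b=np.load("book.npz")
for th in(.72,.8,.9,1.0,1.07,1.2,1.35,1.5,1.65):
    n=np.array([-np.sin(th),np.cos(th)])
    if th<=1.07: p=150*np.array([np.cos(th),np.sin(th)])+[0,9]+n+[9.7,-5.3]
    else: p=133*np.array([np.cos(th),np.sin(th)])+[0,9]+n+[17.8,9.6]
    d=p-o; print(th,p.round(1),"dx,dz",round(-.877*d[0]+.481*d[1],1),round(-.481*d[0]-.877*d[1],1))
E
```

```text
clock: 7.55
position: [540.4, 201.6, 104.7]
ee_rot: [0.698, -0.672, 0.179, 0.171]
contact_force: [0.9, -0.1, 0.7]
gripper_width: -0.3
grasp_force: 0.0
now book [  1.5 150.5 104.7] tool x,y,z rows in book [[-0.002, -0.878, 0.479], [-1.0, 0.002, -0.002], [0.001, -0.479, -0.878]] F [ 0.9 -0.1  0.7]
[0.0, 122.0, 103.0] delta tool [24.2  1.4 15.1]
0.72 [121.8 103.4] dx,dz 24.9 13.2
0.8 [113.5 112. ] dx,dz 36.3 9.7
0.9 [102.2 121.8] dx,dz 51.0 6.5
1.0 [ 89.9 130.5] dx,dz 65.9 4.8
1.07 [ 80.8 135.8] dx,dz 76.4 4.5
1.2 [ 65.1 142.9] dx,dz 93.7 5.8
1.35 [ 46.  148.6] dx,dz 113.2 10.1
1.5 [ 26.2 151.3] dx,dz 131.8 17.2
1.65 [  6.3 151.1] dx,dz 149.2 26.9
```

View pics/pre.png

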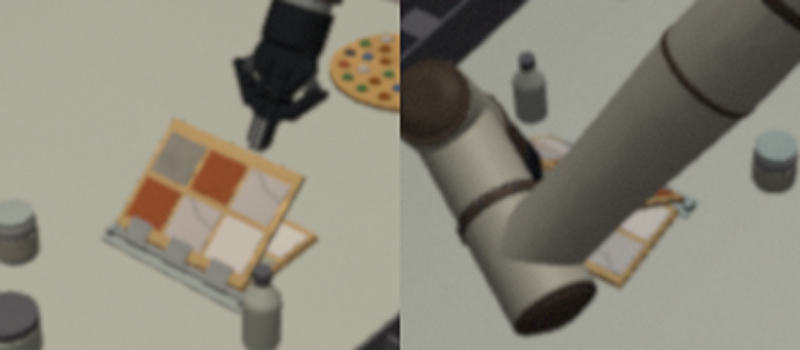

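The fingertip (crop pixel (258,140)) stands just outside the middle of the leaf's free edge. Next, push along the arc.

```bash
python3 jog.py '12 0 9 0 0 0;25 1 13 0 0 0;36 1 11 0 0 0;43 1 9 0 0 0;51 1 8 0 0 0;58 1 7 0 0 0;66 1 7 0 0 0;76 1 7 0 0 0;84 1 7 0 0 0;84 1 7 0 0 0'; python3 d.py 0 65 143 0 46 149 0 26 151 0 6 151; python3 - <<'E'
from h import *
a=get_image("scene")[150:290,250:410]
cv2.imwrite("pics/mid.png",cv2.resize(a,None,fx=3,fy=3,interpolation=2))
E
```

```text
clock: 8.65
position: [541.7, 123.4, 138.3]
ee_rot: [0.698, -0.672, 0.178, 0.172]
contact_force: [0.2, 0.1, -0.2]
gripper_width: 0.1
grasp_force: 0.0
now book [ -0.4  72.3 138.3] tool x,y,z rows in book [[-0.002, -0.877, 0.48], [-1.0, 0.003, -0.0], [-0.001, -0.48, -0.877]] F [ 0.2  0.1 -0.2]
[0.0, 65.0, 143.0] delta tool [ 8.6 -0.4 -0.6]
[0.0, 46.0, 149.0] delta tool [28.2 -0.4  3.2]
[0.0, 26.0, 151.0] delta tool [46.7 -0.5 11.1]
[0.0, 6.0, 151.0] delta tool [64.2 -0.6 20.7]
```

View pics/mid.png

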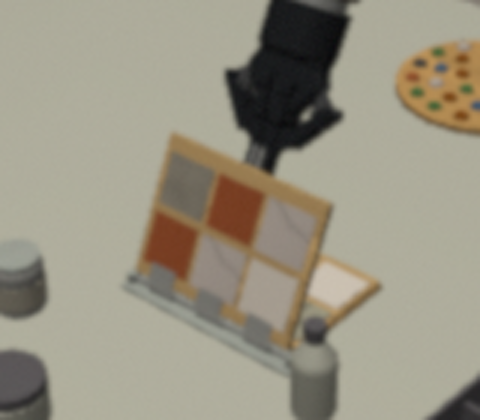

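The leaf is turning with the finger behind it (finger at (262,155), edge from (172,135) to (328,207)). Continue.

```bash
python3 jog.py '9 0 0 0 0 0;19 0 2 0 0 0;28 0 4 0 0 0;38 0 7 0 0 0;47 0 11 0 0 0;56 0 16 0 0 0;64 0 21 0 0 0;64 0 21 0 0 0'; python3 d.py; python3 - <<'E'
import numpy as np
from h import *
b=np.load("book.npz");s=arm.read_state();p=s["position"]-b["O"];o=np.array([p@b["ey"],p[2]])
# tilt t falling to 0; contact r at 128->120
for th,t in((1.75,.4),(1.9,.3),(2.05,.2),(2.2,.1),(2.35,0),(2.5,0),(2.65,0),(2.8,0),(2.95,0),(3.08,0),(3.1416,0)):
    r=133-13*min(1,(th-1.65)/.9)
    z=np.array([-np.sin(t),-np.cos(t)]);x=np.array([-np.cos(t),np.sin(t)])
    n=np.array([-np.sin(th),np.cos(th)])
    q=r*np.array([np.cos(th),np.sin(th)])+[0,9]+n-17*z-11*x
    d=q-o; print(th,q.round(1),"tilt ry",round(t-.5,2),"dx,dz",round(-.877*d[0]+.48*d[1],1),round(-.48*d[0]-.877*d[1],1))
E
```

```text
clock: 9.5
position: [543.8, 56.8, 149.9]
ee_rot: [0.698, -0.672, 0.178, 0.172]
contact_force: [0.2, -0.5, -0.8]
gripper_width: 0.4
grasp_force: 0.0
now book [ -0.9   5.6 149.9] tool x,y,z rows in book [[-0.002, -0.877, 0.48], [-1.0, 0.003, 0.001], [-0.002, -0.48, -0.877]] F [ 0.2 -0.5 -0.8]
1.75 [ -7.7 149.6] tilt ry -0.1 dx,dz 11.5 6.6
1.9 [-27.2 144.1] tilt ry -0.2 dx,dz 26.0 20.9
2.05 [-45.4 135.9] tilt ry -0.3 dx,dz 38.0 36.8
2.2 [-61.8 125.3] tilt ry -0.4 dx,dz 47.3 53.9
2.35 [-76.1 112.7] tilt ry -0.5 dx,dz 53.8 71.8
2.5 [-86.3  97.4] tilt ry -0.5 dx,dz 55.4 90.2
2.65 [-95.3  81.8] tilt ry -0.5 dx,dz 55.7 108.2
2.8 [-102.4   65.3] tilt ry -0.5 dx,dz 54.1 126.1
2.95 [-107.    47.9] tilt ry -0.5 dx,dz 49.8 143.6
3.08 [-108.8   32.4] tilt ry -0.5 dx,dz 44.0 158.0
3.1416 [-109.   25.] tilt ry -0.5 dx,dz 40.6 164.6
```

```bash
python3 jog.py '12 0 7 0 -0.1 0;19 0 14 0 -0.15 0;26 0 21 0 -0.2 0;32 0 29 0 -0.25 0;38 0 37 0 -0.3 0;47 0 54 0 -0.4 0;54 0 72 0 -0.5 0;54 0 72 0 -0.5 0;54 0 72 0 -0.5 0'; python3 d.py 0 -86 97 0 -95 82 0 -102 65 0 -107 48 0 -109 32 0 -109 25; python3 - <<'E'
from h import *
a=get_image("scene")[150:310,210:370]
cv2.imwrite("pics/mid2.png",cv2.resize(a,None,fx=3,fy=3,interpolation=2))
E
```

```text
clock: 10.4
position: [547.4, -24.4, 112.4]
ee_rot: [0.72, -0.694, 0.0, 0.001]
contact_force: [-0.5, -0.4, -0.2]
gripper_width: -0.2
grasp_force: 0.0
now book [ -0.6 -75.6 112.4] tool x,y,z rows in book [[-0.003, -1.0, 0.001], [-1.0, 0.003, 0.001], [-0.001, -0.001, -1.0]] F [-0.5 -0.4 -0.2]
[0.0, -86.0, 97.0] delta tool [10.4 -0.6 15.4]
[0.0, -95.0, 82.0] delta tool [19.3 -0.7 30.4]
[0.0, -102.0, 65.0] delta tool [26.3 -0.7 47.4]
[0.0, -107.0, 48.0] delta tool [31.3 -0.7 64.4]
[0.0, -109.0, 32.0] delta tool [33.3 -0.8 80.4]
[0.0, -109.0, 25.0] delta tool [33.3 -0.8 87.4]
```

View pics/mid2.png

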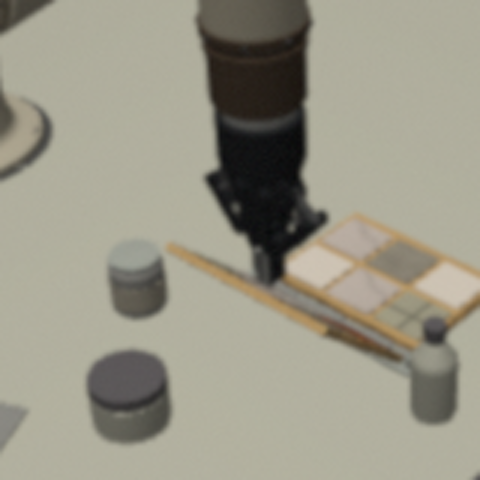

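The leaf is past upright, leaning right with its edge from (170,245) to (325,330) and the finger behind it. The pot at (127,395) is clear. Now press it down.

```bash
python3 jog.py '10 0 15 0 0 0;19 0 30 0 0 0;26 0 47 0 0 0;31 0 64 0 0 0;33 0 75 0 0 0;33 0 82 0 0 0;33 0 86 0 0 0;33 0 89 0 0 0;33 0 89 0 0 0'; python3 d.py
```

```text
clock: 11.35
position: [548.8, -55.8, 25.1]
ee_rot: [0.721, -0.693, 0.0, 0.0]
contact_force: [-3.5, 1.6, 7.5]
gripper_width: -0.2
grasp_force: 3.6
now book [  -0.5 -107.    25.1] tool x,y,z rows in book [[-0.0, -1.0, 0.0], [-1.0, 0.0, -0.0], [0.0, -0.0, -1.0]] F [-3.5  1.6  7.5]
```

```bash
python3 jog.py '0 0 1 0 0 0;0 0 2 0 0 0;0 0 2 0 0 0;0 0 2 0 0 0'; python3 jog.py '0 0 -10 0 0 0;0 0 -40 0 0 0;0 0 -90 0 0 0;0 0 -140 0 0 0;0 0 -190 0 0 0;0 0 -240 0 0 0;-30 0 -280 0 0 0;-30 0 -280 0 0 0;-30 0 -280 0 0 0'; python3 - <<'E'
from h import *
im=get_image("wrist");cv2.imwrite("pics/end.png",im);np.savez("pics/w4.npz",**get_calibration("wrist"));cv2.imwrite("pics/side9.png",get_image("side"));cv2.imwrite("pics/scene9.png",get_image("scene"))
E
```

```text
clock: 11.75
position: [548.8, -55.8, 24.9]
ee_rot: [0.721, -0.693, 0.0, -0.0]
contact_force: [-6.9, 2.2, 19.2]
gripper_width: 0.0
grasp_force: 9.4
clock: 12.65
position: [547.7, -25.5, 303.1]
ee_rot: [0.721, -0.693, 0.001, -0.002]
contact_force: [-0.2, 0.1, -1.4]
gripper_width: 0.1
grasp_force: 0.0
```

View pics/end.png

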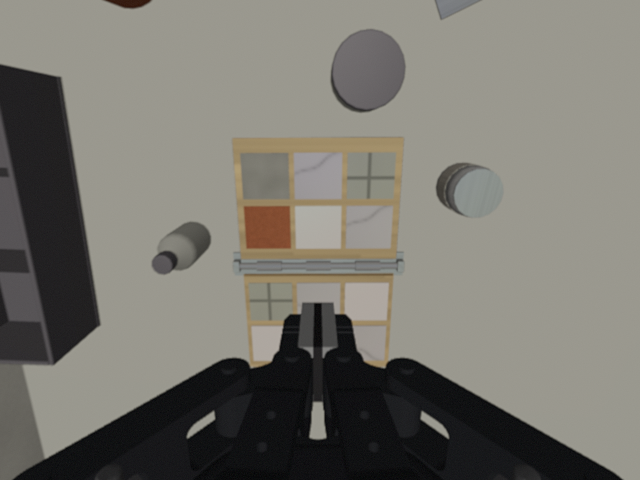

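The leaf lies flat on the right, outer edge from (233,138) to (404,137). The pot at (369,69), tin and glue are clear. The hard stop at a tip height of about 8 mm matches the leaf lying flat. One last check before handing in.

```bash
python3 - <<'E'
from h import *
b=np.load("book.npz");O,ex,ey=b["O"],b["ex"],b["ey"];B=lambda q:np.array([(q-O)@ex,(q-O)@ey,q[2]]).round(1)
W=dict(np.load("pics/w4.npz"))
a,c=B(plane(W,233,138,8)),B(plane(W,404,137,8));print(a,c,"pot",B(plane(W,369,69,50)))
if abs(a[0]-c[0]-190)<8 and abs(a[1]+150)<8 and B(plane(W,369,69,50))[1]<-195: print(arm.job_done())
E
```

```text
[  91.3 -150.8    8. ] [ -96.5 -151.6    8. ] pot [ -49.9 -212.9   50. ]
the job is handed in; nothing more can be done
None
```

I slid the pot clear (about 213 mm from the spine), turned the leaf over and pressed it flat on the right, and handed the job in at about 13 s; no verdict was shown.

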